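Dock the sample caddy at the weighing station

ROBOT

A 7-joint arm with a two-finger parallel gripper is mounted at the origin on the work surface. World frame = base frame: x ahead of the robot, y to its left, z up, the work surface at z = 0. Lengths are in m, angles in rad, forces in N, time in s.
With the tool pointing down it reaches from about 0.4 to 0.9 m from the base axis. Payload 5.5 kg.
Tool frame: the origin (TCP) lies midway between the tips of the shut fingers; the grasp point (between the pads) lies 19 mm behind it; x points along the fingers, y is the direction in which the jaws open and shut, and the axes are right-handed (so a half turn about x gives the same grasp; the last joint's range is limited). The gripper opens to 85 mm and grips with 20 to 120 N. Pads are 22 mm wide; open, the fingers measure 114 mm over their backs; the gripper's body (76 mm by 85 mm) begins 54 mm behind the grasp point. The pads swing forward as they close: fully open they stand 13 mm farther back than shut.
Start: joints at [1.372, 0.501, -0.427, 1.55, 0.221, 1.138, -0.21], TCP at [0.29, -0.582, 0.231] pointing down, gripper open.
Joint ranges: [-2.88, 2.88], [-0.31, 2.03], [-1.54, 1.56], [0.2, 2.42], [-1.41, 4.55], [0.19, 2.02], [-2.57, 2.57]. Speed limits (rad/s): [2.57, 2.57, 3.14, 3.14, 3.14, 3.14, 3.14].

INTERFACE

Orientations are given as a 3x3 rotation matrix whose columns are the frame's x, y, z axes.
In Python, from station import env gives the robot as it stands.
- The arm moves only by the tool play_rows, never from a script. Its argument "plan" is text: rows parted by semicolons, each of 7 numbers parted by spaces: the shift along the tool's x, y, z in mm, then the turn, a rotation vector about the tool's x, y, z in degrees, then the closure, from -1 (fully open) to 1 (shut). A call has 1 to 5 rows; each row is the pose to reach, as a shift and turn from the pose commanded when the call began, along the tool's axes at that moment; what a row does not reach only later rows make up. A row lasts 1/10 s, in which the tool goes at most 50 mm and 8.59 degrees, less where a joint would pass 70% of its speed; a pose out of reach is approached as far as the arm can. A call with a gripper value outside its range is refused whole. The fingers move at their own pace and stop on an object; the grip force is fixed at half the most. Time passes only in rows, so rows that repeat a pose let the fingers close. It gives the time, the measured TCP pose, the force and the opening at its end, in the units of the state.
- env.sense(): the state, without advancing time (a new reading comes with each control period).
- env.grab_frame(name): name is "side" or "top" or "wrist"; returns a dict with "img" (480x640x3 uint8, red, green, blue), "fx", "fy", "cx", "cy" (pixels), "xyz" and "orientation" of the camera in the world; the wrist camera has in their place "tool_from_camera" (4x4, takes a point from camera to tool coordinates, whose origin is the TCP and whose axes are the tool frame's). Camera axes: x right, y up, looking along -z (the intrinsics and any distortion apply to the point x, -y, -z); pixel columns grow to the right and rows downward; lengths in m; the calibration is good to about 2 mm. A picture is of the moment at which its call begins: read the wrist's pose just before it. There is no depth.
- env.job_done(): hands the job in, once; it reports no verdict.
The state is a dict: "time": time; "joint_positions": joint angles; "joint_velocities": joint speeds; "joint_efforts": joint torques, N m; "eef_pos": TCP position; "tool_rot": TCP orientation; "contact_force": force on the tool from outside, world axes, zero at the start; "torque": the same for the moment, N m; "gripper_width": finger opening in m.
Only numpy, scipy, OpenCV 4.12 (cv2) and the standard library are available. Lean on these libraries where they do the work, as an engineer would, in place of code of your own. Each camera call takes 0.05 s, during which the arm holds its last target.

TASK

Take the little sample caddy by its push bar and roll it forward, on its wheels, until both front swivel castors trail straight, then steer it squarely into the taped lane and press its nose gently onto the rubber buffer there, until the buffer has gone in by about 6 mm and well short of its end. Leave it standing there with the castors still trailing and the carton and the weight still standing on board; do not touch the buffer stand with the robot or disturb the other things.

Things in the scene. Friction and masses are not known exactly. Their poses are not given: they have to be found in the camera images.
- caddy: four-wheeled caddy, plywood deck 176 x 110 mm, deck top 44 mm high, 0.5 kg empty, about 0.85 kg loaded. Origin on the ground under the deck's centre; +x = forward, z up. Two front swivel castors: pivots at x = 55, y = +-36 mm, 26 mm wheels, trail 18 mm: they swing to trail once rolled forward some 60 to 80 mm. Wheels roll freely (under 1 N)
- nose (a point): centre of the front face of the caddy's upright aluminium nose plate: caddy x = 90, y = 0, 52 mm high; plate 90 mm wide, 36 to 68 mm high
- axle (a point): middle of the caddy's rear axle line, on the ground at caddy x = -60 mm: two wheels that do not swivel, 84 mm apart; the caddy resists sideways motion here and turns about this line
- bar (a point): middle of the caddy's push bar: round steel bar 12 mm thick, 100 mm long, lying along the caddy's y at its rear, centre at caddy x = -82, 115 mm high; free below it down to the deck. Its two posts are at y = +-45 mm; grasp between them. Axes as the caddy's
- castor_l_hub (a point): wheel hub of the left front castor (caddy +y side), 18 mm from its pivot. It trails straight when the hub is right behind the pivot: at caddy x = 37, y = 36 mm (within about 25 degrees counts). It starts turned well away from that, to the side or ahead
- castor_r_hub (a point): the same for the right front castor: trails straight at caddy x = 37, y = -36 mm
- dock: parking lane: two white tape strips on the counter (240 mm long, inner edges 136 mm apart), one across its rear end, and a buffer stand at its front end. Origin on the counter at the lane's centre; +x = the direction in which the caddy must drive in, z up. The docked caddy's centre lies on the lane's centre line, at dock x from -12 to +29 mm, depending on the stop block
- foot (a point): buffer stand, on the counter at dock x = 155 mm: fixed aluminium foot (x 100 to 210 mm, 90 mm wide, 12 mm high) that carries a dark steel stop block (50 x 70 mm, top 71 mm high) with the rubber buffer. The block is clamped somewhere along the foot, and WHERE IS NOT MEASURED: the untouched buffer's face lies anywhere from dock x = 78 to 108 mm; feel for it or look
- buffer (a joint): how far the rubber buffer has been pushed in, m: 0 = fully out (start), 0.016 = its rigid end. Round head 32 mm across, axis along dock x, 52 mm high, facing dock -x. Held by friction: about 4 N moves it at any depth, and it stays where it is left (no spring)
- load_carton: dark carton 70 x 48 x 40 mm, about 0.16 kg, loose on the caddy's deck; origin under its centre
- load_weight: steel knob weight, 32 mm across, 46 mm tall, 0.2 kg, standing loose on the caddy's deck; origin under its centre
- carton_a: bystander: dark carton 85 x 55 x 45 mm on the counter; origin under its centre
- carton_b: bystander: second such carton
- carton_c: bystander: third such carton, near the robot on its left
- weight_b: bystander: steel knob weight, 48 mm across, 69 mm tall, standing on the counter
- phone: bystander: black phone 150 x 72 x 9 mm lying flat on the robot's left
- stamp: bystander: wooden hand stamp, foot 45 x 30 mm, 68 mm tall
Not all that is in view belongs to the job. Leave any blue or yellow look-alike of the caddy alone. Leave any green or yellow look-alike of the load_weight alone.

How it is judged:
On the way, in this order (a step that is already met when the one before it is completed fails the run):
1. rolled forward, still short of the lane's buffer, until both castors trail (x of each of castor_l_hub, castor_r_hub in the frame of caddy below 0.0388 m and distance of caddy from where it was at the start of the episode above 0.04 m and x of caddy in the frame of dock below -0.06 m), for 0.2 s.
2. nose pressed onto the buffer, square in the lane, castors trailing (value of joint buffer between 0.003 and 0.0105 m and x of caddy in the frame of dock between -0.03 and 0.045 m and y of caddy in the frame of dock between -0.013 and 0.013 m and angle between the x axis of caddy and the x axis of dock, either way round below 0.1 rad and x of each of castor_l_hub, castor_r_hub in the frame of caddy below 0.0388 m), for 0.2 s.
At the end, for the whole second after the job is handed in: Caddy at rest on its wheels: within 13 mm of the lane's centre line, 30 mm behind to 45 mm beyond its centre, within 0.1 rad of its direction; buffer 3 to 10.5 mm in; both castors trailing within about 25 degrees; carton and upright weight on the deck (all of step 2 and z of each of load_carton, load_weight in the frame of caddy above 0.035 m and angle between caddy's own z axis and vertical below 0.06 rad and height (world z) of caddy below 0.005 m and angle between load_weight's own z axis and vertical below 0.15 rad and linear speed of caddy below 0.01 m/s); the robot touches nothing.
It fails at once if the buffer is driven to its end (over 13.5 mm in) or the caddy is pressed on the stand with over 15 N (value of joint buffer above 0.0135 m or contact force between caddy and dock above 15 N).
It fails at once if the robot touches the buffer stand (contact force between any of the fingers, the arm and dock above 0.5 N).
It fails at once if the caddy is lifted or tipped off its wheels (height (world z) of caddy above 0.012 m or angle between caddy's own z axis and vertical above 0.15 rad).
It fails at once if the load falls over or off the deck (angle between load_weight's own z axis and vertical above 0.6 rad or height (world z) of any of load_carton, load_weight below 0.03 m).
It fails at once if another thing on the counter is disturbed (moved by more than 20 mm) (distance of any of carton_a, carton_b, carton_c, weight_b, phone, stamp from where it was at the start of the episode above 0.02 m).
It also fails if it takes over 64 s, if anything falls off the work surface, if the arm or the gripper's body presses on something with over 40 N, if the wrist force passes 120 N, or if a joint passes its speed limit or range.

## Working session

There is one attempt and no reset: what is moved stays moved. The work goes in short steps, Python scripts to look and compute and a tool call to move; the robot and the scene stay as the last step left them, time stands still between calls to the robot, and variables do not carry over. Pictures are saved under pics/ and viewed, and the job is handed in when it is done.

Besides the shell and the picture viewer there is one more tool, called after "Emit:" as name(argument=value, ...) on one line, values as JSON. play_rows: Moves the arm, as the interface text tells. Its arguments: {"type":"object","properties":{"plan":{"type":"string"}},"required":["plan"]}

```bash
ls; mkdir -p pics; cat > h.py <<'E'
import numpy as np, cv2
from station import env
def grab(n,save):
    f=env.grab_frame(n); cv2.imwrite('pics/'+save+'.png',f['img'][:,:,::-1]); return f
def campose(f,st=None):
    if 'xyz' in f: return np.array(f['xyz']),np.array(f['orientation'])
    T=np.array(f['tool_from_camera']);R=np.array(st['tool_rot']);p=np.array(st['eef_pos'])
    return R@T[:3,3]+p, R@T[:3,:3]
def ray(f,u,v,z,st=None):
    p,R=campose(f,st); d=R@np.array([(u-f['cx'])/f['fx'],-(v-f['cy'])/f['fy'],-1]); return p+d*(z-p[2])/d[2]
def proj(f,X,st=None):
    p,R=campose(f,st); c=R.T@(np.array(X)-p); return f['cx']+f['fx']*c[0]/-c[2], f['cy']-f['fy']*c[1]/-c[2]
E
python3 - <<'E'
from h import *
s=env.sense(); print({k:np.round(v,3).tolist() for k,v in s.items()})
for n in ['side','top','wrist']:
    f=grab(n,n+'0'); print(n,{k:(np.round(v,4).tolist()) for k,v in f.items() if k!='img'})
E
```

```text
pics
{'time': 0.0, 'joint_positions': [1.372, 0.502, -0.427, 1.551, 0.221, 1.138, -0.21], 'joint_velocities': [-0.001, -0.0, 0.002, -0.0, -0.001, -0.0, 0.0], 'joint_efforts': [0.001, -56.952, -5.816, -28.094, 0.011, 0.012, 0.0], 'eef_pos': [0.289, -0.581, 0.23], 'tool_rot': [[-0.001, 0.446, -0.895], [0.002, -0.895, -0.446], [-1.0, -0.002, -0.0]], 'contact_force': [-0.242, -0.641, 0.625], 'torque': [-0.029, 0.028, 0.011], 'gripper_width': 0.085}
side {'fx': 530.373, 'fy': 530.373, 'cx': 318.2265, 'cy': 238.3239, 'xyz': [-0.087, 0.9296, 0.915], 'orientation': [[-0.8498, 0.3023, -0.4317], [-0.5268, -0.5114, 0.6789], [-0.0155, 0.8044, 0.5939]]}
top {'fx': 445.5611, 'fy': 445.5611, 'cx': 314.3669, 'cy': 237.9365, 'xyz': [0.2741, -0.0219, 1.0993], 'orientation': [[-0.0072, 0.9754, -0.2202], [-1.0, -0.008, -0.0027], [-0.0044, 0.2202, 0.9754]]}
wrist {'fx': 362.9702, 'fy': 362.9702, 'cx': 327.0604, 'cy': 240.3537, 'tool_from_camera': [[-0.0013, 0.3054, -0.9522, -0.1434], [1.0, -0.0002, -0.0014, -0.0001], [-0.0007, -0.9522, -0.3054, -0.0779], [0.0, 0.0, 0.0, 1.0]]}
```

View pics/top0.png

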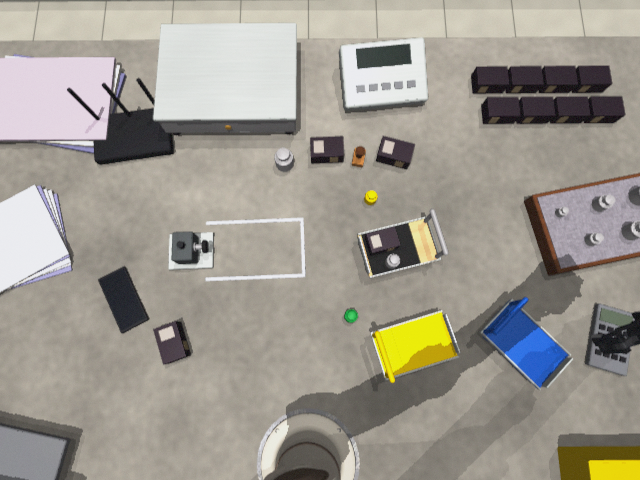

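View pics/side0.png

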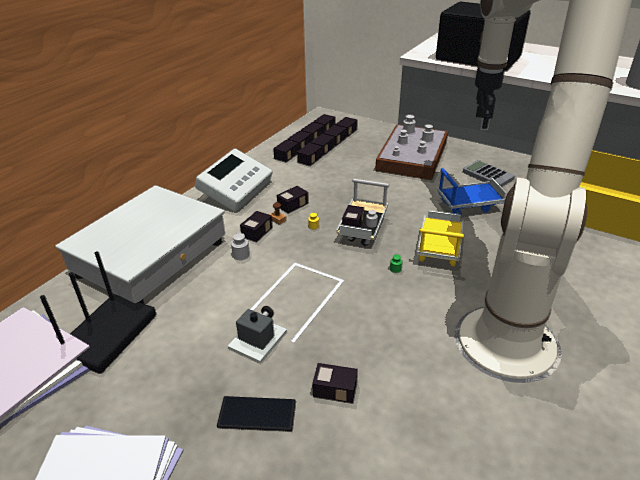

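View pics/wrist0.png

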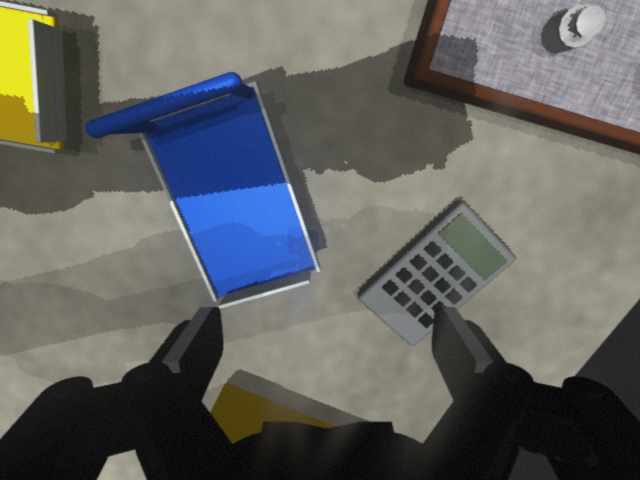

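The top view shows the caddy at about (400,247), with its bar on the right at (437,233). The lane spans (207–305, 220–280) and the stand is at (190,248). I'll measure these next.

```bash
python3 - <<'E'
from h import *
im=cv2.imread('pics/top0.png')
cv2.imwrite('pics/z1.png',cv2.resize(im[195:295,345:465],None,fx=6.5,fy=6,interpolation=cv2.INTER_CUBIC)[:600,:780])
cv2.imwrite('pics/z2.png',cv2.resize(im[200:300,160:320],None,fx=5,fy=5,interpolation=cv2.INTER_CUBIC))
s=cv2.imread('pics/side0.png')
cv2.imwrite('pics/z3.png',cv2.resize(s[170:260,320:420],None,fx=6,fy=6,interpolation=cv2.INTER_CUBIC))
# tape: white
f=env.grab_frame('top'); 
g=im.min(axis=2); m=(g>195).astype(np.uint8)
m[:, :205]=0; m[:,308:]=0; m[:215]=0; m[285:]=0
ys,xs=np.nonzero(m); print(len(xs))
P=np.array([ray(f,u,v,0)[:2] for u,v in zip(xs,ys)])
# long strips
for sel,nm in [((ys<232)&(xs<298),'up'),((ys>268)&(xs<298),'lo'),((xs>299)&(ys>227)&(ys<270),'end')]:
    q=P[sel]; vx,vy,x0,y0=cv2.fitLine(q.astype(np.float32),cv2.DIST_L2,0,.01,.01).ravel()
    print(nm,sel.sum(),np.degrees(np.arctan2(vy,vx)),x0,y0, q.min(0),q.max(0))
E
```

```text
1041
up 332 -88.119965 0.5682656 0.14051196 [0.56071628 0.02513027] [0.57542114 0.25747121]
lo 334 -88.161476 0.42413813 0.1381287 [0.41729733 0.02494088] [0.43114144 0.25329468]
end 137 2.0477972 0.49632478 0.011501322 [0.4432091  0.00738252] [0.5485054  0.01747771]
```

View pics/z1.png

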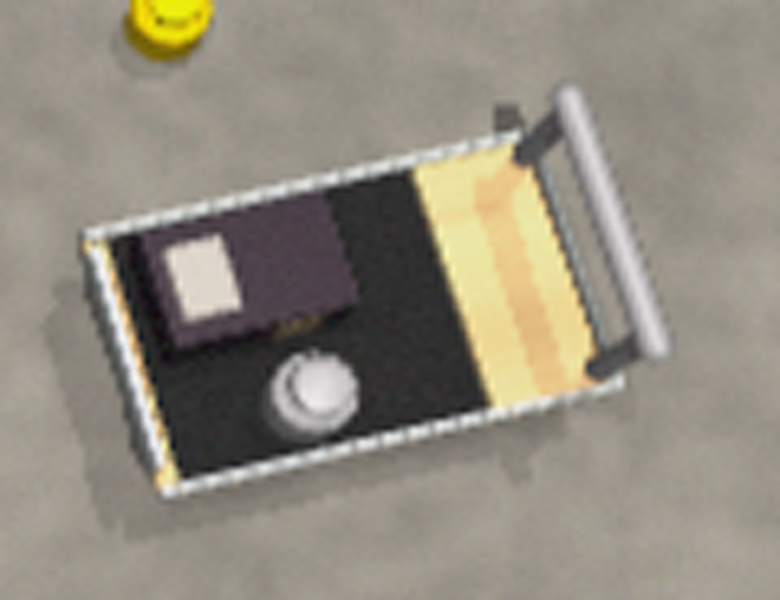

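View pics/z2.png

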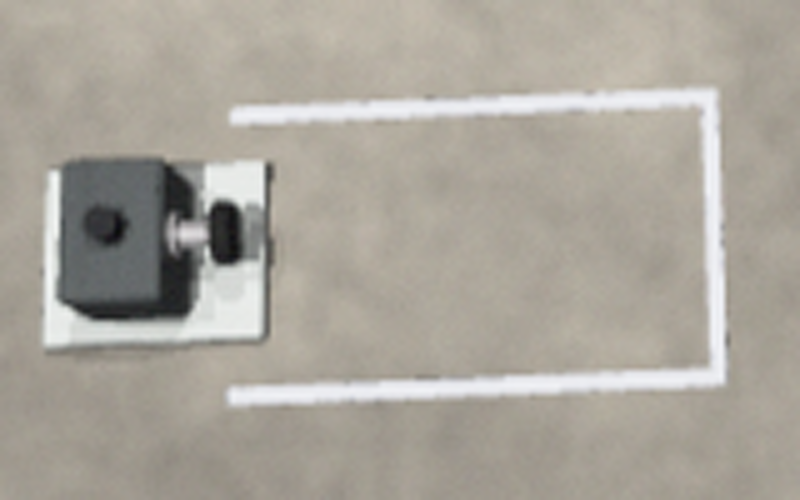

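View pics/z3.png

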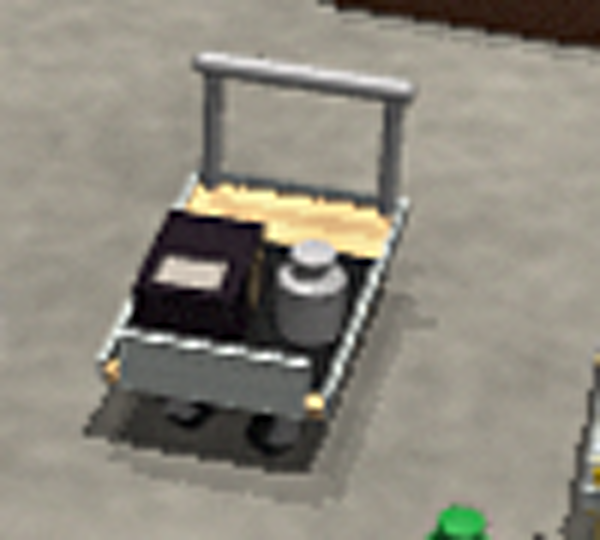

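```bash
python3 - <<'E'
from h import *
f=env.grab_frame('top'); 
z1=lambda u,v:(345+(u+.5)/6.5-.5,195+(v+.5)/6-.5)
z2=lambda u,v:(160+(u+.5)/5-.5,200+(v+.5)/5-.5)
hd=np.radians(91.86); ex=np.array([np.cos(hd),np.sin(hd)]); ey=np.array([-ex[1],ex[0]])
for nm,p,z in [('footnear a',z2(267,160),.012),('footnear b',z2(266,338),.012),('footfar a',z2(48,172),.012),('footfar b',z2(45,350),.012),('buf face',z2(241,232),.052),
 ('tapeend u',z2(230,117),0),('tapeend l',z2(228,396),0),('tape rear outer u',z2(718,90),0),('tape rear outer l',z2(725,383),0),
 ('blk r top',z2(164,159),.071),('blk r bot',z2(160,303),.071),('blk l top',z2(63,159),.071),('blk l bot',z2(59,300),.071)]:
    X=ray(f,*p,z)[:2]; print(nm,X.round(4), 'rel', ex@(X-[.4963,.134]).round(4), ey@(X-[.4963,.134]).round(4))
a=ray(f,*z1(567,97),.118)[:2];b=ray(f,*z1(655,342),.118)[:2];d=a-b
print('bar',a,b,np.linalg.norm(d),(a+b)/2,'heading',np.degrees(np.arctan2(d[1],d[0]))+90)
for nm,p,z in [('nl',z1(88,238),.068),('nr',z1(168,490),.068),('railL f',z1(92,235),.046),('railL r',z1(520,135),.046),('railR f',z1(168,490),.046),('railR r',z1(622,385),.046)]:
    print(nm,ray(f,*p,z)[:2].round(4))
# side view bar ends
s=env.grab_frame('side')
z3=lambda u,v:(320+(u+.5)/6-.5,170+(v+.5)/6-.5)
print([ray(s,*z3(u,v),.115).round(4) for u,v in [(197,63),(411,92)]])
E
```

```text
footnear a [0.538  0.2357] rel 0.10029294169082288 -0.04497894893170804
footnear b [0.4476 0.2323] rel 0.09982888407878344 0.0454837762678608
footfar a [0.5327 0.3455] rel 0.2102071145028994 -0.04324556638968829
footfar b [0.4425 0.3411] rel 0.2087370922873017 0.04704972160855473
buf face [0.4928 0.2372] rel 0.1032592268657984 0.00014854991611999103
tapeend u [0.5637 0.2584] rel 0.12214682573560803 -0.0714021915820166
tapeend l [0.4206 0.2527] rel 0.12109448611476005 0.07180741906378606
tape rear outer u [0.5758 0.0093] rel -0.12721466303457432 -0.07541067238129966
tape rear outer l [0.4252 0.0061] rel -0.125524889189122 0.07521384310124463
blk r top [0.5246 0.2707] rel 0.13570943031927557 -0.03272201892331353
blk r bot [0.4552 0.2689] rel 0.13616292382551992 0.03669983889999594
blk l top [0.525  0.3188] rel 0.18377110437711552 -0.0346830101925324
blk l bot [0.457  0.3164] rel 0.18357947362044238 0.03335905971758348
bar [ 0.55718141 -0.28819897] [ 0.46191681 -0.31228174] 0.09826151470330284 [ 0.50954911 -0.30024036] heading 104.18706958549845
nl [ 0.5151 -0.1231]
nr [ 0.4145 -0.1488]
railL f [ 0.5215 -0.1268]
railL r [ 0.562 -0.289]
railR f [ 0.4175 -0.1515]
railR r [ 0.4583 -0.3202]
[array([ 0.5607, -0.2849,  0.115 ]), array([ 0.4571, -0.313 ,  0.115 ])]
```

```bash
cat >> h.py <<'E'
from scipy.spatial.transform import Rotation as Ro
def target_R(head_deg):  # caddy heading -> tool R (x down, y = -caddy fwd)
    h=np.radians(head_deg); y=-np.array([np.cos(h),np.sin(h),0]); x=np.array([0,0,-1.]); return np.c_[x,y,np.cross(x,y)]
def rel(pos,head,st=None):
    st=st or env.sense(); R=np.array(st['tool_rot']); p=np.array(st['eef_pos'])
    return (R.T@(np.array(pos)-p)*1000).round(1), np.degrees(Ro.from_matrix(R.T@target_R(head)).as_rotvec()).round(2)
E
python3 - <<'E'
from h import *
print(rel([.5095,-.300,.20],104))
E
```

```text
(array([  31. , -154.2, -322.5]), array([12.46,  0.  ,  0.04]))
```

Emit:
play_rows(plan="31 -77 -161 6 0 0 -1; 31 -77 -161 6 0 0 -1; 31 -154 -322 12.5 0 0 -1; 31 -154 -322 12.5 0 0 -1; 31 -154 -322 12.5 0 0 -1")

```text
time: 0.8
eef_pos: [0.4434, -0.3846, 0.2062]
tool_rot: [[0.0, 0.241, -0.971], [-0.0, -0.971, -0.241], [-1.0, 0.0, -0.0]]
contact_force: [0.4, -1.4, 0.7]
gripper_width: 0.0853
```

```bash
python3 - <<'E'
from h import *
print(rel([.5095,-.300,.20],104),env.sense()['time'])
E
```

```text
(array([  6.2, -66.2, -84.6]), array([-0.07, -0.01, -0.02])) 0.8
```

Emit:
play_rows(plan="6 -66 -85 0 0 0 -1; 6 -66 -85 0 0 0 -1; 6 -66 -85 0 0 0 -1; 6 -66 -85 0 0 0 -1; 6 -66 -85 0 0 0 -1")

```text
time: 1.3
eef_pos: [0.5081, -0.303, 0.2]
tool_rot: [[-0.001, 0.24, -0.971], [-0.001, -0.971, -0.24], [-1.0, 0.001, 0.001]]
contact_force: [-0.4, -1.1, -1.1]
gripper_width: 0.0854
```

```bash
python3 - <<'E'
from h import *
st=env.sense()
f=grab('wrist','w1'); f2=grab('top','t1')
print(rel([.5095,-.300,.20],104,st),env.sense()['time'])
E
```

```text
(array([-0. , -2.6, -2.1]), array([-0.11,  0.07, -0.03])) 1.4
```

View pics/w1.png

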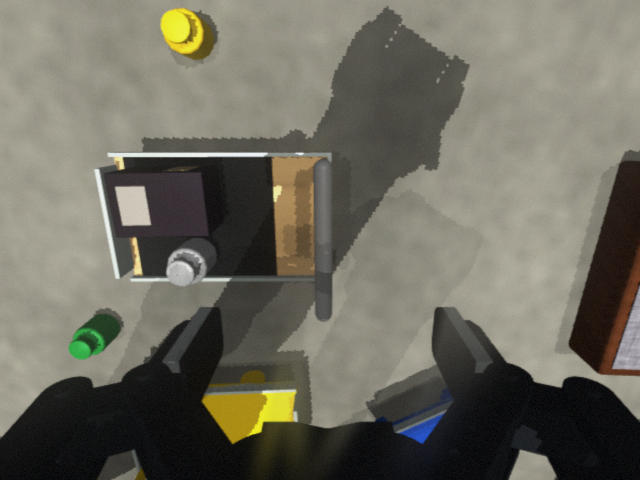

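The wrist view shows the bar running straight up and down in the image, from (324,162) to (323,318), so the tool yaw matches the caddy. I'll compute its position from this.

```bash
python3 - <<'E'
from h import *
st=env.sense(); f=env.grab_frame('wrist')
a=ray(f,324,162,.117,st);b=ray(f,323.3,318,.117,st);d=(a-b)[:2]
print(a,b,np.linalg.norm(d),(a+b)/2,np.degrees(np.arctan2(d[1],d[0]))+90)
m=(a+b)/2
print(rel([m[0],m[1],.096],104.1,st), st['eef_pos'])
E
```

```text
[ 0.56118721 -0.28931903  0.117     ] [ 0.45633537 -0.31426205  0.117     ] 0.10777783766799326 [ 0.50876129 -0.30179054  0.117     ] 103.38127773386911
(array([104. ,  -2. ,  -1.9]), array([-0.35,  0.06, -0.04])) [ 0.50751298 -0.30407488  0.20001249]
```

Emit:
play_rows(plan="40 -2 -1 0 0 0 -1; 75 -2 -1 0 0 0 -1; 104 -2 -1 0 0 0 -1; 104 -2 -1 0 0 0 -1; 104 -2 -1 0 0 0 -1")

```text
time: 1.95
eef_pos: [0.5089, -0.3004, 0.0963]
tool_rot: [[-0.001, 0.24, -0.971], [0.0, -0.971, -0.24], [-1.0, -0.001, 0.001]]
contact_force: [-0.6, -0.1, 0.8]
gripper_width: 0.0853
```

Emit:
play_rows(plan="0 0 0 0 0 0 0; 0 0 0 0 0 0 0.5; 0 0 0 0 0 0 0.8; 0 0 0 0 0 0 1; 0 0 0 0 0 0 1")

```text
time: 2.45
eef_pos: [0.5097, -0.2996, 0.0966]
tool_rot: [[0.001, 0.241, -0.97], [-0.001, -0.97, -0.241], [-1.0, 0.001, -0.0]]
contact_force: [-0.3, 0.2, 0.3]
gripper_width: 0.0123
```

Emit:
play_rows(plan="0 0 0 0 0 0 1; 0 0 0 0 0 0 1; 0 0 0 0 0 0 1; 0 0 0 0 0 0 1; 0 0 0 0 0 0 1")

```text
time: 2.95
eef_pos: [0.5098, -0.2996, 0.0966]
tool_rot: [[0.001, 0.241, -0.97], [-0.0, -0.97, -0.241], [-1.0, 0.001, -0.0]]
contact_force: [-0.7, 1.0, 6.2]
gripper_width: 0.0099
```

```bash
python3 - <<'E'
from h import *
st=env.sense(); print(np.round(st['eef_pos'],4),np.round(st['torque'],2),np.round(st['joint_positions'],2))
f=grab('wrist','w2'); f2=grab('side','s2')
cv2.imwrite('pics/z4.png',cv2.resize(f2['img'][130:260,300:440,::-1],None,fx=5,fy=4.6,interpolation=cv2.INTER_CUBIC))
E
```

```text
[ 0.5098 -0.2996  0.0966] [ 0.05  0.21 -0.  ] [ 0.82  0.57 -0.44  1.81  0.31  0.84 -1.1 ]
```

View pics/w2.png

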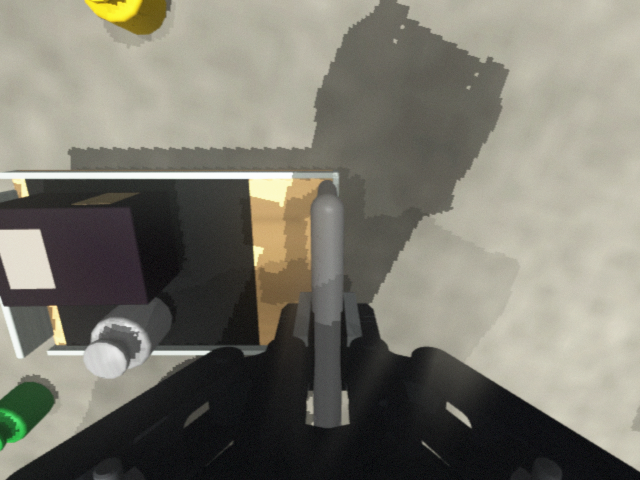

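View pics/z4.png

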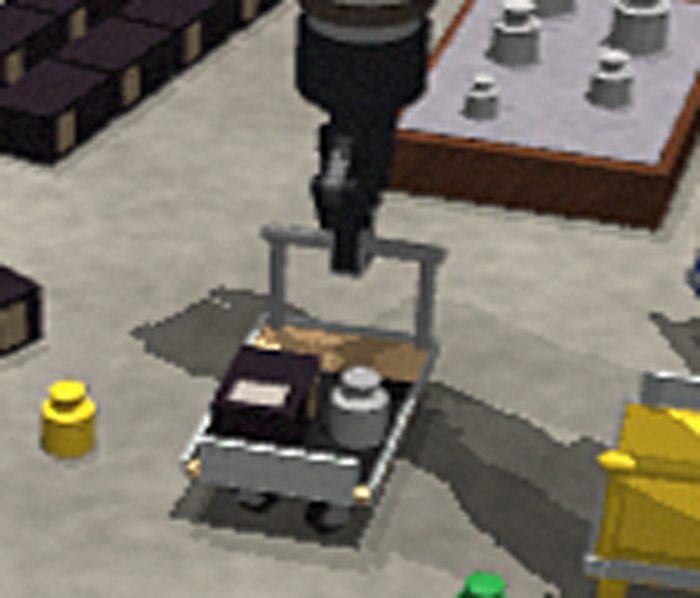

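```bash
cat > path.py <<'E'
from h import *
D0=np.array([.4963,.134]); HD=91.9
hd=np.radians(HD); ex=np.array([np.cos(hd),np.sin(hd)]); ey=np.array([-ex[1],ex[0]])
def todock(p): return np.array([ex@(p-D0),ey@(p-D0)])
def state(st=None):
    st=st or env.sense(); R=np.array(st['tool_rot']); y=R[:,1]
    th=np.degrees(np.arctan2(-y[1],-y[0])); b=np.array(st['eef_pos'])[:2]; a=b+.022*np.array([np.cos(np.radians(th)),np.sin(np.radians(th))])
    return th,b,a
def make(lead,xend,z,step=.008):
    from scipy.interpolate import CubicHermiteSpline
    st=env.sense(); th,b,a=state(st); A=todock(a); t=np.radians(th-HD)
    A1=A+lead*np.array([np.cos(t),np.sin(t)])
    sp=CubicHermiteSpline([A1[0],xend],[A1[1],0],[np.tan(t),0])
    out=[];R0=np.array(st['tool_rot']);p0=np.array(st['eef_pos'])
    x=A[0]
    while x<xend+.02:
        x+=step
        if x<A1[0]: y=A[1]+(x-A[0])*np.tan(t);dy=np.tan(t)
        elif x<xend: y=float(sp(x));dy=float(sp(x,1))
        else: y=0;dy=0
        q=np.arctan(dy); ba=np.array([x,y])-.022*np.array([np.cos(q),np.sin(q)])
        w=D0+ex*ba[0]+ey*ba[1]; out.append((w,HD+np.degrees(q)))
    return out
E
python3 - <<'E'
from path import *
th,b,a=state(); print(th,b,todock(a),th-HD)
for w,h in make(.03,-.13,.0966)[:12]:
    print(w.round(4),round(h,2),rel([w[0],w[1],.0966],h))
E
```

```text
103.96058927508447 [ 0.5098016 -0.2996035] [-0.41229837  0.00547883] 12.060589275084467
[ 0.5078 -0.2917] 103.96 (array([-0. , -8.2, -0. ]), array([ 0.  , -0.03, -0.03]))
[ 0.5059 -0.2837] 103.96 (array([ -0. , -16.4,  -0. ]), array([ 0.  , -0.03, -0.03]))
[ 0.5039 -0.2758] 103.96 (array([ -0. , -24.5,  -0. ]), array([ 0.  , -0.03, -0.03]))
[ 0.5017 -0.2679] 103.31 (array([ -0. , -32.7,   0.2]), array([ 0.65, -0.03, -0.03]))
[ 0.4992 -0.2601] 101.41 (array([ -0. , -40.9,   0.7]), array([ 2.55, -0.03, -0.03]))
[ 0.4971 -0.2523] 99.59 (array([ -0. , -49. ,   0.9]), array([ 4.37, -0.03, -0.03]))
[ 0.4952 -0.2444] 97.86 (array([ -0. , -57.1,   0.9]), array([ 6.1 , -0.03, -0.03]))
[ 0.4936 -0.2365] 96.23 (array([ -0. , -65.1,   0.5]), array([ 7.73, -0.03, -0.03]))
[ 0.4922 -0.2286] 94.69 (array([ -0.1, -73.1,  -0.1]), array([ 9.27, -0.03, -0.03]))
[ 0.4911 -0.2207] 93.25 (array([ -0.1, -81.1,  -0.9]), array([10.71, -0.03, -0.03]))
[ 0.4903 -0.2127] 91.92 (array([ -0.1, -89.1,  -2. ]), array([12.04, -0.03, -0.03]))
[ 0.4896 -0.2047] 90.69 (array([ -0.1, -97. ,  -3.3]), array([13.27, -0.03, -0.03]))
```

Emit:
play_rows(plan="0 -3 0 0 0 0 1; 0 -9 0 0 0 0 1; 0 -16 0 0 0 0 1; 0 -24 0 0 0 0 1; 0 -32 0 0 0 0 1")

```text
time: 3.55
eef_pos: [0.5021, -0.2684, 0.0966]
tool_rot: [[0.001, 0.241, -0.97], [-0.001, -0.97, -0.241], [-1.0, 0.001, -0.001]]
contact_force: [1.1, -1.3, 6.0]
gripper_width: 0.0098
```

```bash
python3 - <<'E'
from path import *
st=env.sense(); th,b,a=state(); print(th,b,todock(a),th-HD,st['eef_pos'][2],np.round(st['torque'],2))
for w,h in make(.004,-.13,.0966)[:8]:
    print(w.round(4),round(h,2),rel([w[0],w[1],.0966],h))
E
```

```text
103.95354973188026 [ 0.50207619 -0.26838513] [-0.38084046  0.01216231] 12.053549731880253 0.0966193084355354 [-0.42  0.02 -0.01]
[ 0.4998 -0.2605] 102.9 (array([ 0. , -8.2,  0.4]), array([ 1.05, -0.04, -0.07]))
[ 0.4973 -0.2527] 100.91 (array([  0. , -16.3,   0.8]), array([ 3.04, -0.04, -0.06]))
[ 0.4952 -0.2449] 99.01 (array([ -0. , -24.4,   1. ]), array([ 4.95, -0.04, -0.06]))
[ 0.4934 -0.237 ] 97.2 (array([ -0. , -32.5,   0.9]), array([ 6.75, -0.05, -0.06]))
[ 0.4919 -0.2291] 95.5 (array([ -0. , -40.5,   0.5]), array([ 8.45, -0.05, -0.06]))
[ 0.4906 -0.2212] 93.91 (array([ -0. , -48.6,  -0.2]), array([10.04, -0.05, -0.06]))
[ 0.4896 -0.2133] 92.43 (array([ -0. , -56.5,  -1.2]), array([11.52, -0.05, -0.06]))
[ 0.4888 -0.2053] 91.07 (array([ -0.1, -64.4,  -2.3]), array([12.89, -0.05, -0.06]))
```

Emit:
play_rows(plan="0 -8.2 0.4 1 0 0 1; 0 -16.3 0.8 3 0 0 1; 0 -24.4 1 5 0 0 1; 0 -32.5 0.9 6.8 0 0 1; 0 -40.5 0.5 8.5 0 0 1")

```text
time: 4.05
eef_pos: [0.4917, -0.229, 0.0966]
tool_rot: [[0.001, 0.094, -0.996], [-0.001, -0.996, -0.094], [-1.0, 0.001, -0.001]]
contact_force: [-0.7, -1.3, 5.8]
gripper_width: 0.0099
```

```bash
python3 - <<'E'
from path import *
st=env.sense(); th,b,a=state(); print(th,b,todock(a),th-HD,st['eef_pos'][2],np.round(st['torque'],2))
grab('side','s3')
for w,h in make(.00,-.13,.0966)[:8]:
    print(w.round(4),round(h,2),rel([w[0],w[1],.0966],h))
E
```

```text
95.40297456603795 [ 0.49172699 -0.22897613] [-0.34066606  0.01794924] 3.502974566037949 0.09660687225282752 [-0.31  0.04  0.12]
[ 0.4903 -0.219 ] 93.78 (array([-0.1, -8. ,  0.5]), array([ 1.62, -0.02,  0.04]))
[ 0.4893 -0.211 ] 92.28 (array([ -0.1, -16. ,   0.8]), array([ 3.12, -0.02,  0.04]))
[ 0.4885 -0.203 ] 90.9 (array([ -0. , -24.1,   0.7]), array([ 4.5 , -0.02,  0.04]))
[ 0.488 -0.195] 89.63 (array([ -0. , -32.1,   0.5]), array([ 5.76, -0.02,  0.04]))
[ 0.4877 -0.187 ] 88.49 (array([ -0. , -40.1,   0.1]), array([ 6.91, -0.02,  0.04]))
[ 0.4876 -0.179 ] 87.47 (array([ -0. , -48.1,  -0.6]), array([ 7.93, -0.02,  0.04]))
[ 0.4877 -0.171 ] 86.56 (array([ -0. , -56.1,  -1.4]), array([ 8.83, -0.02,  0.04]))
[ 0.4879 -0.1629] 85.78 (array([ -0. , -64.1,  -2.4]), array([ 9.62, -0.02,  0.04]))
```

View pics/s3.png

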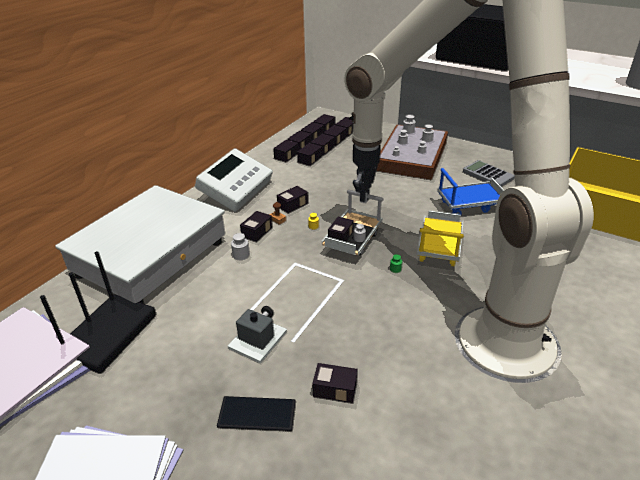

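The side view shows the caddy rolling with its load upright, and the yellow and green knobs are well clear. Continuing along the path.

Emit:
play_rows(plan="0 -8 0.5 1.6 0 0 1; 0 -16 0.8 3.1 0 0 1; 0 -24 0.7 4.5 0 0 1; 0 -32 0.5 5.8 0 0 1; 0 -40 0 6.9 0 0 1")

```text
time: 4.6
eef_pos: [0.4877, -0.1892, 0.0966]
tool_rot: [[0.0, -0.026, -1.0], [-0.001, -1.0, 0.026], [-1.0, 0.001, -0.0]]
contact_force: [-1.0, -0.8, 6.2]
gripper_width: 0.0101
```

```bash
python3 - <<'E'
from path import *
st=env.sense(); th,b,a=state(); print(th,b,todock(a),th-HD,st['eef_pos'][2],np.round(st['torque'],2))
for w,h in make(.00,-.12,.0966)[:8]:
    print(w.round(4),round(h,2),rel([w[0],w[1],.0966],h))
f=grab('top','t4');cv2.imwrite('pics/z5.png',cv2.resize(f['img'][195:295,160:460,::-1],None,fx=2.6,fy=2.6,interpolation=cv2.INTER_CUBIC))
E
```

```text
88.51962794256644 [ 0.48773434 -0.18915914] [-0.30073575  0.01797814] -3.3803720574335614 0.09656817788388919 [-0.28  0.13  0.05]
[ 0.4877 -0.1811] 87.66 (array([-0. , -8. ,  0.3]), array([ 0.86, -0.03, -0.04]))
[ 0.4878 -0.1731] 86.89 (array([ -0. , -16.1,   0.4]), array([ 1.63, -0.03, -0.04]))
[ 0.488  -0.1651] 86.22 (array([ -0. , -24.1,   0.4]), array([ 2.3 , -0.03, -0.04]))
[ 0.4883 -0.157 ] 85.64 (array([ -0.1, -32.1,   0.2]), array([ 2.88, -0.03, -0.04]))
[ 0.4888 -0.149 ] 85.15 (array([ -0.1, -40.2,  -0. ]), array([ 3.37, -0.03, -0.04]))
[ 0.4894 -0.1409] 84.76 (array([ -0.1, -48.2,  -0.4]), array([ 3.76, -0.03, -0.04]))
[ 0.49   -0.1329] 84.46 (array([ -0.1, -56.3,  -0.8]), array([ 4.05, -0.03, -0.04]))
[ 0.4907 -0.1249] 84.26 (array([ -0.1, -64.3,  -1.3]), array([ 4.26, -0.03, -0.04]))
```

View pics/z5.png

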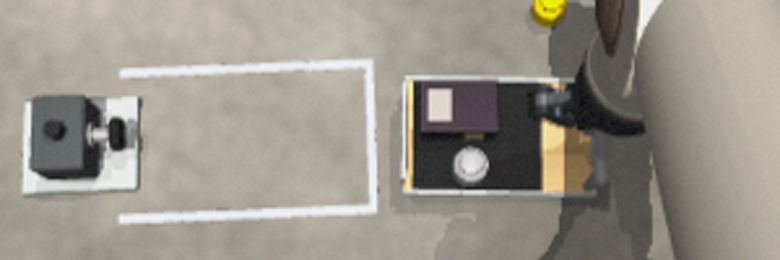

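```bash
cat > /dev/null; python3 - <<'E'
from path import *
im=cv2.imread('pics/t4.png'); f=env.grab_frame('top'); st=env.sense()
cv2.imwrite('pics/z6.png',cv2.resize(im[215:280,305:400],None,fx=8,fy=8,interpolation=cv2.INTER_CUBIC))
print(proj(f,[0.5098,-.2996,.115]))
th,b,a=state();h=np.radians(th);c=a+.06*np.array([np.cos(h),np.sin(h)]);print(c,todock(c))
for x,y,z in [(90,45,68),(90,-45,68),(-88,55,44),(-88,-55,44),(88,55,44),(88,-55,44)]:
    w=c+x/1000*np.array([np.cos(h),np.sin(h)])+y/1000*np.array([-np.sin(h),np.cos(h)])
    u=proj(f,[w[0],w[1],z/1000]); print((x,y,z),np.round(u,1),((u[0]-305+.5)*8-.5,(u[1]-215+.5)*8-.5))
E
```

```text
(np.float64(437.86298735316177), np.float64(231.1597036354525))
[ 0.48974378 -0.10535683] [-0.23900786  0.01448853]
(90, 45, 68) [312.5 263. ] (np.float64(63.777706567635505), np.float64(387.189020489363))
(90, -45, 68) [313.2 225.7] (np.float64(68.95765230011693), np.float64(89.36073995766014))
(-88, 55, 44) [387.1 269.9] (np.float64(660.148319308174), np.float64(442.7357958906009))
(-88, -55, 44) [386.2 225.3] (np.float64(653.0682026309687), np.float64(85.58664042032433))
(88, 55, 44) [313.4 268.8] (np.float64(70.56923269229628), np.float64(433.6251828697741))
(88, -55, 44) [314.1 224.2] (np.float64(76.6006078664177), np.float64(77.13279279194444))
```

View pics/z6.png

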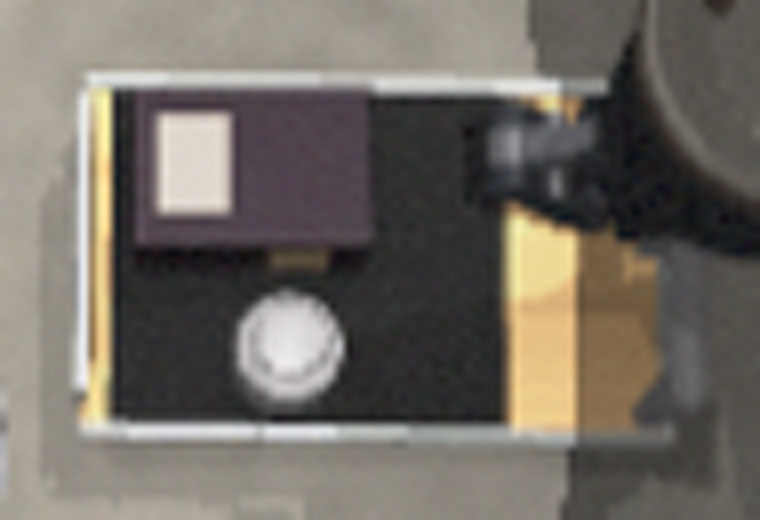

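The overlay matches: predicted rail corners at (71,434) and (77,77) sit on the observed rails. The caddy pose follows the tool to within about 1 mm.

Emit:
play_rows(plan="0 -8 0.3 0.9 0 0 1; 0 -16 0.4 1.6 0 0 1; 0 -24 0.4 2.3 0 0 1; 0 -32 0.2 2.9 0 0 1; 0 -40 0 3.4 0 0 1")

```text
time: 5.2
eef_pos: [0.4888, -0.1492, 0.0966]
tool_rot: [[0.0, -0.085, -0.996], [-0.001, -0.996, 0.085], [-1.0, 0.001, -0.0]]
contact_force: [0.0, -2.2, 7.0]
gripper_width: 0.0101
```

```bash
python3 - <<'E'
from path import *
st=env.sense(); th,b,a=state(); print(th,b,todock(a),th-HD,st['eef_pos'][2],np.round(st['torque'],2))
for w,h in make(.00,-.12,.0966)[:8]:
    print(w.round(4),round(h,2),rel([w[0],w[1],.0966],h))
E
```

```text
85.12902710818165 [ 0.48875465 -0.14922707] [-0.26097464  0.01433783] -6.77097289181836 0.09657848858240933 [-0.3   0.23 -0.05]
[ 0.4893 -0.1412] 84.74 (array([-0. , -8.1,  0.1]), array([ 0.39, -0.03, -0.04]))
[ 0.49   -0.1331] 84.45 (array([ -0. , -16.1,   0.2]), array([ 0.68, -0.03, -0.04]))
[ 0.4907 -0.1251] 84.25 (array([ -0. , -24.2,   0.1]), array([ 0.88, -0.03, -0.04]))
[ 0.4915 -0.1171] 84.14 (array([ -0. , -32.3,   0. ]), array([ 0.99, -0.03, -0.04]))
[ 0.4923 -0.109 ] 84.12 (array([ -0. , -40.3,  -0.1]), array([ 1.01, -0.03, -0.04]))
[ 0.4931 -0.101 ] 84.19 (array([ -0.1, -48.4,  -0.3]), array([ 0.94, -0.03, -0.04]))
[ 0.494 -0.093] 84.36 (array([ -0.1, -56.5,  -0.5]), array([ 0.77, -0.03, -0.04]))
[ 0.4949 -0.085 ] 84.62 (array([ -0.1, -64.6,  -0.6]), array([ 0.51, -0.03, -0.04]))
```

Emit:
play_rows(plan="0 -8 0 0.4 0 0 1; 0 -16 0.1 0.7 0 0 1; 0 -24 0.1 0.9 0 0 1; 0 -32 0 1 0 0 1; 0 -40 -0.1 1 0 0 1")

```text
time: 5.7
eef_pos: [0.4923, -0.1093, 0.0966]
tool_rot: [[0.0, -0.102, -0.995], [-0.001, -0.995, 0.102], [-1.0, 0.001, -0.001]]
contact_force: [-1.1, -2.1, 7.0]
gripper_width: 0.0097
```

```bash
python3 - <<'E'
from path import *
st=env.sense(); th,b,a=state(); print(th,b,todock(a),th-HD,st['eef_pos'][2],np.round(st['torque'],2))
for w,h in make(.00,-.11,.0966)[:8]:
    print(w.round(4),round(h,2),rel([w[0],w[1],.0966],h))
f2=grab('side','s5')
cv2.imwrite('pics/z7.png',cv2.resize(f2['img'][170:320,240:400,::-1],None,fx=4,fy=4,interpolation=cv2.INTER_CUBIC))
E
```

```text
84.1497873113893 [ 0.49226026 -0.10930846] [-0.22124171  0.00913766] -7.750212688610702 0.09657169117027517 [-0.35  0.12  0.01]
[ 0.4932 -0.1013] 84.38 (array([-0. , -8.1, -0.1]), array([-0.23, -0.03, -0.03]))
[ 0.494  -0.0933] 84.67 (array([ -0. , -16.1,  -0.1]), array([-0.52, -0.03, -0.03]))
[ 0.4949 -0.0852] 85.0 (array([ -0. , -24.2,  -0.2]), array([-0.85, -0.03, -0.03]))
[ 0.4957 -0.0772] 85.38 (array([ -0. , -32.3,  -0.2]), array([-1.23, -0.03, -0.03]))
[ 0.4965 -0.0692] 85.81 (array([ -0.1, -40.3,  -0.1]), array([-1.66, -0.03, -0.03]))
[ 0.4972 -0.0612] 86.3 (array([ -0.1, -48.4,  -0. ]), array([-2.15, -0.03, -0.03]))
[ 0.4979 -0.0532] 86.83 (array([ -0.1, -56.4,   0.1]), array([-2.68, -0.03, -0.03]))
[ 0.4985 -0.0452] 87.41 (array([ -0.1, -64.4,   0.3]), array([-3.26, -0.03, -0.03]))
```

View pics/z7.png

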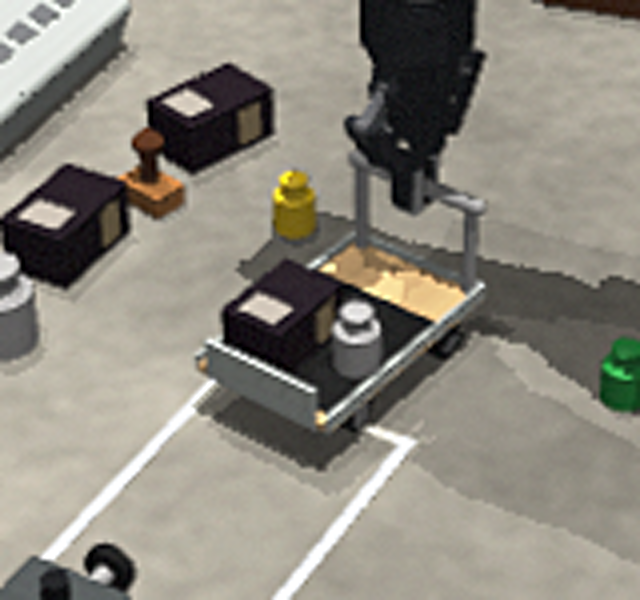

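The load is standing, the near castor wheel at (355,415) looks trailed, and the nose is just entering the lane.

Emit:
play_rows(plan="0 -8 -0.1 -0.2 0 0 1; 0 -16 -0.1 -0.5 0 0 1; 0 -24 -0.2 -0.9 0 0 1; 0 -32 -0.2 -1.2 0 0 1; 0 -40 -0.1 -1.7 0 0 1")

```text
time: 6.25
eef_pos: [0.4965, -0.0695, 0.0966]
tool_rot: [[0.001, -0.072, -0.997], [-0.001, -0.997, 0.072], [-1.0, 0.0, -0.001]]
contact_force: [-0.0, -1.2, 6.7]
gripper_width: 0.0098
```

```bash
python3 - <<'E'
from path import *
st=env.sense(); th,b,a=state(); print(th,b,todock(a),th-HD,st['eef_pos'][2],np.round(st['torque'],2))
for w,h in make(.00,-.11,.0966)[:8]:
    print(w.round(4),round(h,2),rel([w[0],w[1],.0966],h))
E
```

```text
85.86819309752384 [ 0.49648893 -0.06949428] [-0.18151046  0.00424629] -6.031806902476163 0.09657436673439074 [-0.37  0.11 -0.07]
[ 0.4972 -0.0615] 86.32 (array([-0. , -8. , -0.1]), array([-0.45, -0.04, -0.03]))
[ 0.4979 -0.0535] 86.82 (array([ -0. , -16.1,  -0.2]), array([-0.95, -0.04, -0.03]))
[ 0.4985 -0.0455] 87.39 (array([ -0. , -24.1,  -0.3]), array([-1.52, -0.04, -0.03]))
[ 0.4991 -0.0375] 88.0 (array([ -0. , -32.1,  -0.3]), array([-2.14, -0.04, -0.03]))
[ 0.4996 -0.0295] 88.68 (array([ -0. , -40.2,  -0.2]), array([-2.81, -0.04, -0.03]))
[ 0.5    -0.0215] 89.41 (array([ -0. , -48.2,  -0. ]), array([-3.55, -0.04, -0.03]))
[ 0.5003 -0.0134] 90.21 (array([ -0.1, -56.2,   0.2]), array([-4.34, -0.04, -0.03]))
[ 0.5005 -0.0054] 91.05 (array([ -0.1, -64.2,   0.6]), array([-5.18, -0.04, -0.03]))
```

Emit:
play_rows(plan="0 -8 -0.1 -0.5 0 0 1; 0 -16 -0.2 -1 0 0 1; 0 -24 -0.3 -1.5 0 0 1; 0 -32 -0.3 -2.1 0 0 1; 0 -40 -0.2 -2.8 0 0 1")

```text
time: 6.75
eef_pos: [0.4996, -0.0296, 0.0966]
tool_rot: [[0.001, -0.023, -1.0], [-0.0, -1.0, 0.023], [-1.0, 0.0, -0.001]]
contact_force: [0.4, -0.6, 7.1]
gripper_width: 0.0102
```

```bash
python3 - <<'E'
from path import *
st=env.sense(); th,b,a=state(); print(th,b,todock(a),th-HD,st['eef_pos'][2],np.round(st['torque'],2))
for w,h in make(.00,-.105,.0966)[:10]:
    print(w.round(4),round(h,2),rel([w[0],w[1],.0966],h))
f2=grab('side','s6')
cv2.imwrite('pics/z8.png',cv2.resize(f2['img'][220:370,210:370,::-1],None,fx=4,fy=4,interpolation=cv2.INTER_CUBIC))
f=grab('top','t6'); cv2.imwrite('pics/z9.png',cv2.resize(f['img'][205:295,160:320,::-1],None,fx=5,fy=5,interpolation=cv2.INTER_CUBIC))
E
```

```text
88.67606237568853 [ 0.49960352 -0.02956941] [-0.14162383  0.00088422] -3.223937624311475 0.09656844207234516 [-0.4   0.05 -0.02]
[ 0.5001 -0.0216] 89.61 (array([-0. , -8. , -0.3]), array([-0.94, -0.04, -0.02]))
[ 0.5004 -0.0136] 90.42 (array([ -0. , -16. ,  -0.4]), array([-1.75, -0.04, -0.02]))
[ 0.5005 -0.0056] 91.1 (array([ -0. , -24. ,  -0.4]), array([-2.42, -0.04, -0.02]))
[0.5006 0.0024] 91.65 (array([ -0. , -32. ,  -0.2]), array([-2.97, -0.04, -0.02]))
[0.5004 0.0104] 91.9 (array([ -0. , -40. ,   0.1]), array([-3.22, -0.04, -0.02]))
[0.5001 0.0184] 91.9 (array([ -0.1, -48. ,   0.6]), array([-3.22, -0.04, -0.02]))
[0.4999 0.0264] 91.9 (array([ -0.1, -56. ,   1. ]), array([-3.22, -0.04, -0.02]))
[0.4996 0.0344] 91.9 (array([ -0.1, -64. ,   1.5]), array([-3.22, -0.04, -0.02]))
```

View pics/z8.png

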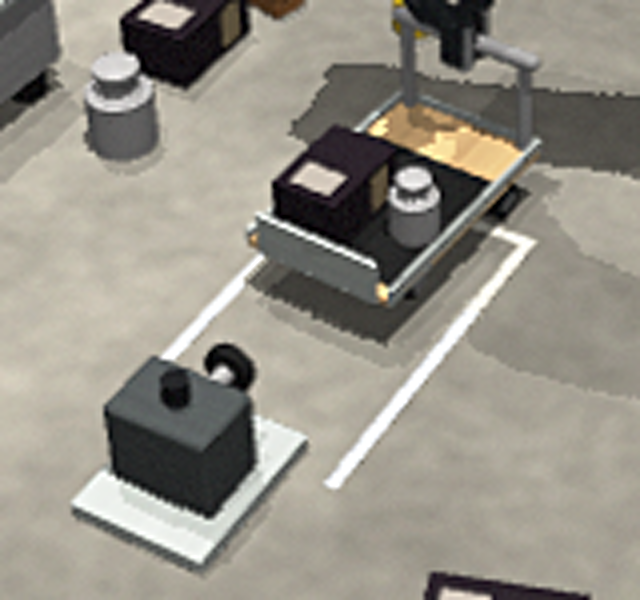

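View pics/z9.png

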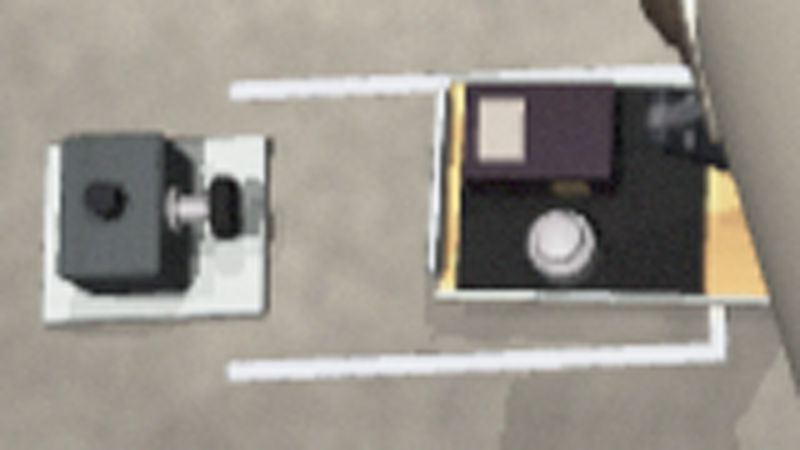

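```bash
python3 - <<'E'
from path import *
im=cv2.imread('pics/t6.png'); f=env.grab_frame('top'); st=env.sense()
th,b,a=state();h=np.radians(th);c=a+.06*np.array([np.cos(h),np.sin(h)]);print(c,todock(c))
big=cv2.resize(im[205:295,160:320],None,fx=5,fy=5,interpolation=cv2.INTER_CUBIC)
def dot(w,col):
    u=proj(f,w); p=(int(round((u[0]-160+.5)*5-.5)),int(round((u[1]-205+.5)*5-.5))); cv2.circle(big,p,3,col,-1); return p
for x,y,z in [(90,45,68),(90,-45,68),(88,55,44),(88,-55,44)]:
    w=c+x/1000*np.array([np.cos(h),np.sin(h)])+y/1000*np.array([-np.sin(h),np.cos(h)])
    print((x,y,z),dot([*w,z/1000],(0,0,255)))
for x,y,z in [(120,68,0),(120,-68,0),(-120,68,0),(103,0,52),(103,0,36),(103,0,68),(100,45,12),(100,-45,12)]:
    w=D0+ex*x/1000+ey*y/1000; print((x,y,z),dot([*w,z/1000],(0,255,0)))
cv2.imwrite('pics/z10.png',big)
E
```

```text
[0.50141447 0.05378366] [-0.08034181 -0.00245207]
(90, 45, 68) (426, 270)
(90, -45, 68) (435, 85)
(88, 55, 44) (437, 300)
(88, -55, 44) (448, 78)
(120, 68, 0) (230, 363)
(120, -68, 0) (234, 98)
(-120, 68, 0) (713, 344)
(103, 0, 52) (241, 207)
(103, 0, 36) (249, 213)
(103, 0, 68) (233, 200)
(100, 45, 12) (266, 312)
(100, -45, 12) (267, 135)
```

View pics/z10.png

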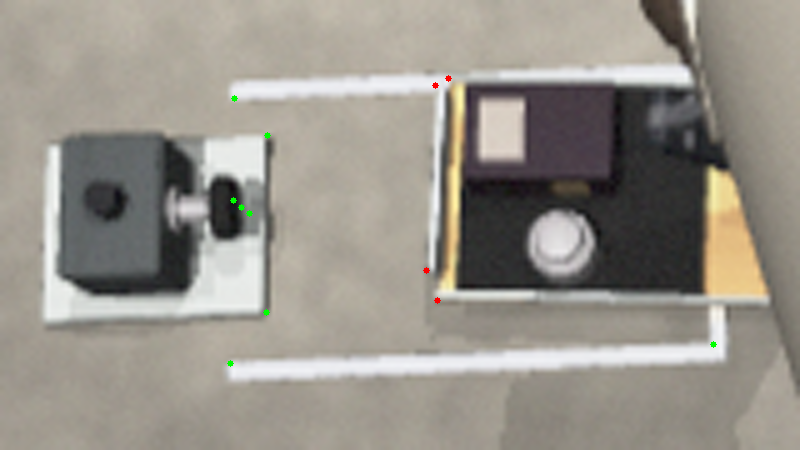

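Emit:
play_rows(plan="0 -8 -0.3 -0.9 0 0 1; 0 -16 -0.4 -1.8 0 0 1; 0 -24 -0.4 -2.4 0 0 1; 0 -32 -0.2 -3 0 0 1; 0 -40 0.1 -3.2 0 0 1")

```text
time: 7.4
eef_pos: [0.5006, 0.0104, 0.0966]
tool_rot: [[0.001, 0.033, -0.999], [-0.0, -0.999, -0.033], [-1.0, 0.0, -0.001]]
contact_force: [-0.4, -1.4, 6.3]
gripper_width: 0.0099
```

```bash
python3 - <<'E'
from path import *
st=env.sense(); th,b,a=state(); print(th,b,todock(a),th-HD,st['eef_pos'][2],np.round(st['torque'],2))
for x in [.01,.02,.03,.04,.05,.06]:
    ba=todock(b)[0]+x; w=D0+ex*ba
    print(x,rel([w[0],w[1],.0966],HD))
im=grab('top','t7')['img'][:,:,::-1]; f=env.grab_frame('top'); s=env.grab_frame('side')
h=np.radians(th);c=a+.06*np.array([np.cos(h),np.sin(h)]);print(c,todock(c))
big=cv2.resize(im[205:295,160:320],None,fx=5,fy=5,interpolation=cv2.INTER_CUBIC)
def dot(w,col):
    u=proj(f,w); p=(int(round((u[0]-160+.5)*5-.5)),int(round((u[1]-205+.5)*5-.5))); cv2.circle(big,p,2,col,-1); return p
for x,y,z in [(90,45,68),(90,-45,68),(88,55,44),(88,-55,44)]:
    w=c+x/1000*np.array([np.cos(h),np.sin(h)])+y/1000*np.array([-np.sin(h),np.cos(h)])
    print((x,y,z),dot([*w,z/1000],(0,0,255)))
cv2.imwrite('pics/z11.png',big)
cv2.imwrite('pics/z12.png',cv2.resize(s['img'][250:350,220:330,::-1],None,fx=6,fy=6,interpolation=cv2.INTER_CUBIC))
E
```

```text
91.87834703178288 [0.5006279  0.01044877] [-0.1016268  -0.00023747] -0.02165296821712559 0.09658416812781344 [-0.39 -0.04  0.01]
0.01 (array([ -0. , -10. ,   0.2]), array([-0.02, -0.06, -0.02]))
0.02 (array([ -0. , -20. ,   0.2]), array([-0.02, -0.06, -0.02]))
0.03 (array([ -0. , -30. ,   0.2]), array([-0.02, -0.06, -0.02]))
0.04 (array([ -0. , -40. ,   0.2]), array([-0.02, -0.06, -0.02]))
0.05 (array([ -0. , -50. ,   0.2]), array([-0.02, -0.06, -0.02]))
0.06 (array([ -0. , -60. ,   0.3]), array([-0.02, -0.06, -0.02]))
[0.49794015 0.09240471] [-0.0416268  -0.00026015]
(90, 45, 68) (349, 288)
(90, -45, 68) (349, 103)
(88, 55, 44) (362, 317)
(88, -55, 44) (362, 95)
```

View pics/z11.png

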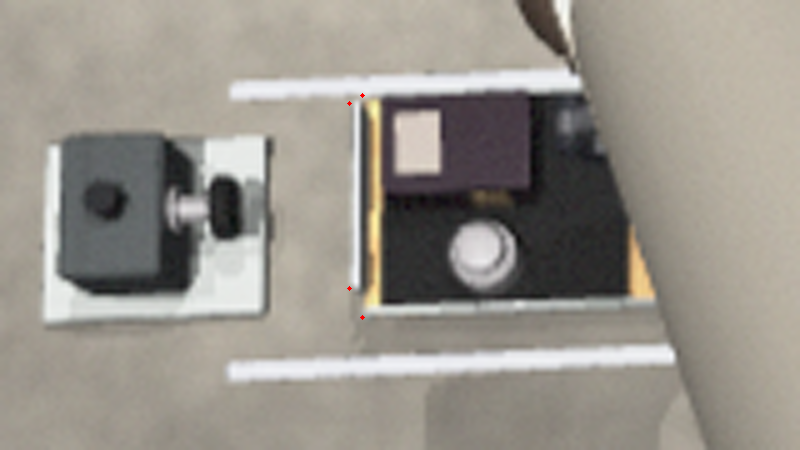

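View pics/z12.png

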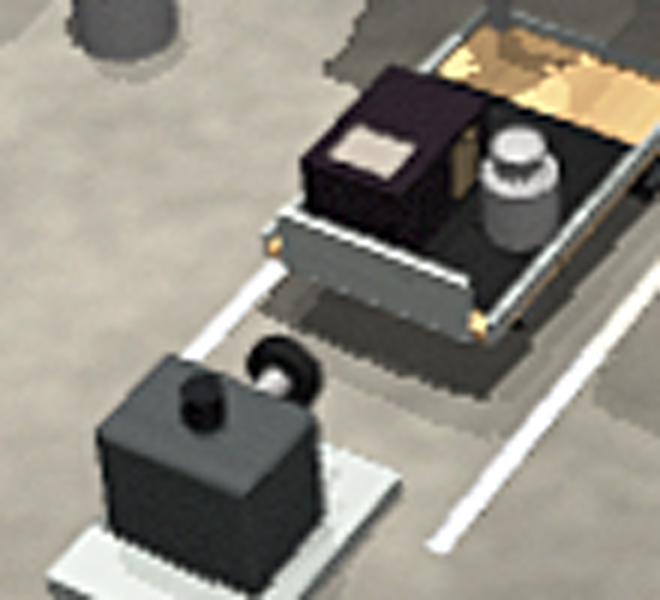

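Emit:
play_rows(plan="0 -8 0 0 0 0 1; 0 -17 0.2 0 0 0 1; 0 -26 0.2 0 0 0 1; 0 -34 0.2 0 0 0 1; 0 -40 0.2 0 0 0 1")

```text
time: 8.05
eef_pos: [0.4993, 0.0504, 0.0966]
tool_rot: [[0.001, 0.033, -0.999], [-0.0, -0.999, -0.033], [-1.0, 0.0, -0.001]]
contact_force: [0.5, -1.7, 6.6]
gripper_width: 0.0097
```

Emit:
play_rows(plan="0 -2 0 0 0 0 1; 0 -4 0 0 0 0 1; 0 -5 0 0 0 0 1; 0 -6 0 0 0 0 1; 0 -6 0 0 0 0 1")

```text
time: 8.55
eef_pos: [0.4991, 0.0563, 0.0966]
tool_rot: [[0.001, 0.033, -0.999], [0.0, -0.999, -0.033], [-1.0, -0.0, -0.001]]
contact_force: [0.9, -0.1, 5.9]
gripper_width: 0.0095
```

```bash
cat > look.py <<'E'
from path import *
import sys
tag=sys.argv[1]
st=env.sense(); th,b,a=state(st); h=np.radians(th);c=a+.06*np.array([np.cos(h),np.sin(h)])
print('t',st['time'],'caddy dock',todock(c).round(4),'dth',round(th-HD,2),'F dock',round(float(ex@st['contact_force'][:2]),2),np.round(st['contact_force'],1),'T',np.round(st['torque'],2))
f=grab('top','t'+tag); im=f['img'][:,:,::-1]; s=grab('side','s'+tag)
big=cv2.resize(im[225:275,170:250],None,fx=8,fy=8,interpolation=cv2.INTER_CUBIC)
sb=cv2.resize(s['img'][285:345,220:300,::-1],None,fx=8,fy=8,interpolation=cv2.INTER_CUBIC)
cv2.imwrite('pics/a'+tag+'.png',np.vstack([big,sb])[:880][::1]); 
o=cv2.imread('pics/a'+tag+'.png'); cv2.imwrite('pics/a'+tag+'.png',cv2.resize(o,None,fx=.68,fy=.68,interpolation=cv2.INTER_AREA))
E
python3 look.py 8
```

```text
t 8.55 caddy dock [ 0.0043 -0.0003] dth -0.03 F dock -0.09 [ 0.9 -0.1  5.9] T [ 0.   -0.15 -0.01]
```

View pics/a8.png

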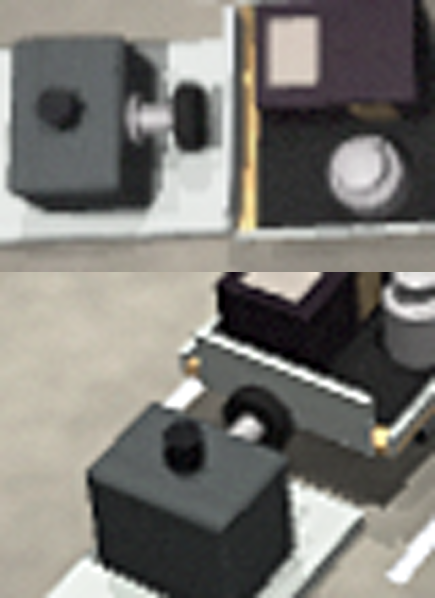

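Emit:
play_rows(plan="0 -1 0 0 0 0 1; 0 -2 0 0 0 0 1; 0 -3 0 0 0 0 1")

```text
time: 8.95
eef_pos: [0.4991, 0.059, 0.0966]
tool_rot: [[0.001, 0.032, -0.999], [-0.0, -0.999, -0.032], [-1.0, 0.0, -0.001]]
contact_force: [1.4, -1.4, 6.9]
gripper_width: 0.0099
```

Emit:
play_rows(plan="0 -1 0 0 0 0 1; 0 -2 0 0 0 0 1")

```text
time: 9.15
eef_pos: [0.499, 0.061, 0.0966]
tool_rot: [[0.001, 0.032, -0.999], [-0.0, -0.999, -0.032], [-1.0, 0.0, -0.001]]
contact_force: [1.0, -0.6, 6.6]
gripper_width: 0.0097
```

Emit:
play_rows(plan="0 -1 0 0 0 0 1; 0 -2 0 0 0 0 1")

```text
time: 9.35
eef_pos: [0.4989, 0.063, 0.0966]
tool_rot: [[0.001, 0.032, -0.999], [-0.0, -0.999, -0.032], [-1.0, 0.0, -0.001]]
contact_force: [0.6, 0.1, 5.7]
gripper_width: 0.0098
```

```bash
python3 look.py 9
```

```text
t 9.35 caddy dock [ 0.011  -0.0003] dth -0.05 F dock 0.08 [0.6 0.1 5.7] T [-0.15 -0.16  0.02]
```

View pics/a9.png

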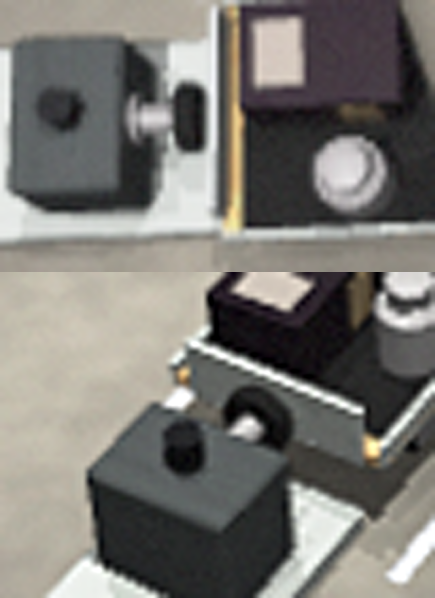

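No contact yet: in the crop the nose edge is at about 211 and the buffer head edge at about 206. Creeping on.

Emit:
play_rows(plan="0 -1 0 0 0 0 1; 0 -2 0 0 0 0 1")

```text
time: 9.65
eef_pos: [0.4989, 0.065, 0.0966]
tool_rot: [[0.001, 0.032, -0.999], [-0.0, -0.999, -0.032], [-1.0, 0.0, -0.001]]
contact_force: [1.2, -0.2, 5.8]
gripper_width: 0.0097
```

Emit:
play_rows(plan="0 -1 0 0 0 0 1; 0 -2 0 0 0 0 1")

```text
time: 9.85
eef_pos: [0.4988, 0.067, 0.0966]
tool_rot: [[0.001, 0.032, -0.999], [-0.0, -0.999, -0.032], [-1.0, 0.0, -0.001]]
contact_force: [1.7, 0.1, 6.3]
gripper_width: 0.0102
```

```bash
python3 look.py 10
```

```text
t 9.85 caddy dock [ 0.015  -0.0003] dth -0.05 F dock 0.01 [1.7 0.1 6.3] T [-0.08 -0.19 -0.01]
```

View pics/a10.png

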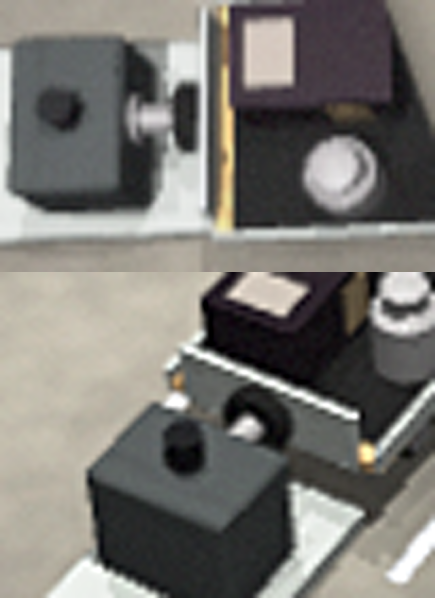

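Emit:
play_rows(plan="0 -1 0 0 0 0 1; 0 -2 0 0 0 0 1")

```text
time: 10.15
eef_pos: [0.4987, 0.069, 0.0966]
tool_rot: [[0.001, 0.032, -0.999], [-0.0, -0.999, -0.032], [-1.0, 0.0, -0.001]]
contact_force: [0.8, -0.4, 6.1]
gripper_width: 0.0099
```

Emit:
play_rows(plan="0 -1 0 0 0 0 1; 0 -2 0 0 0 0 1")

```text
time: 10.35
eef_pos: [0.4987, 0.0694, 0.0966]
tool_rot: [[0.001, 0.031, -1.0], [-0.002, -1.0, -0.031], [-1.0, 0.002, -0.001]]
contact_force: [0.4, -5.4, 8.2]
gripper_width: 0.0097
```

```bash
python3 look.py 11
```

```text
t 10.35 caddy dock [ 0.0174 -0.0004] dth -0.1 F dock -5.4 [ 0.4 -5.4  8.2] T [-0.96 -0.23  0.04]
```

View pics/a11.png

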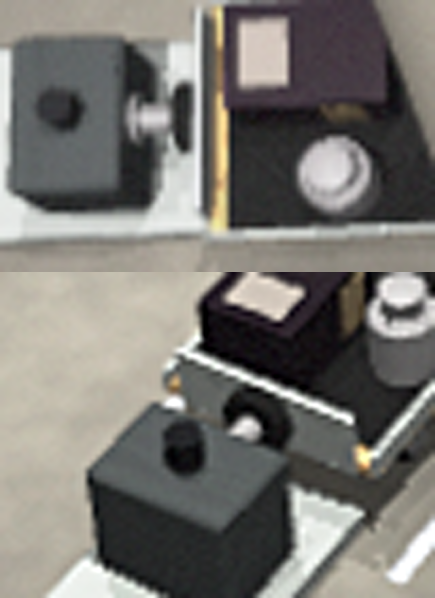

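Contact: 5.4 N at TCP y of about 0.0694, and the head's left edge is still at 173. Now the gentle press.

Emit:
play_rows(plan="0 -0.5 0 0 0 0 1; 0 -1 0 0 0 0 1; 0 -1.5 0 0 0 0 1; 0 -2 0 0 0 0 1")

```text
time: 10.85
eef_pos: [0.4987, 0.0712, 0.0966]
tool_rot: [[0.001, 0.031, -1.0], [-0.002, -1.0, -0.031], [-1.0, 0.002, -0.001]]
contact_force: [1.0, -4.1, 7.7]
gripper_width: 0.0099
```

Emit:
play_rows(plan="0 -0.5 0 0 0 0 1; 0 -1 0 0 0 0 1; 0 -1.5 0 0 0 0 1; 0 -2 0 0 0 0 1")

```text
time: 11.25
eef_pos: [0.4986, 0.0732, 0.0966]
tool_rot: [[0.001, 0.031, -1.0], [-0.002, -1.0, -0.031], [-1.0, 0.002, -0.001]]
contact_force: [0.4, -4.3, 7.6]
gripper_width: 0.0099
```

```bash
python3 look.py 12
```

```text
t 11.25 caddy dock [ 0.0212 -0.0004] dth -0.12 F dock -4.34 [ 0.4 -4.3  7.6] T [-0.98 -0.2   0.09]
```

View pics/a12.png

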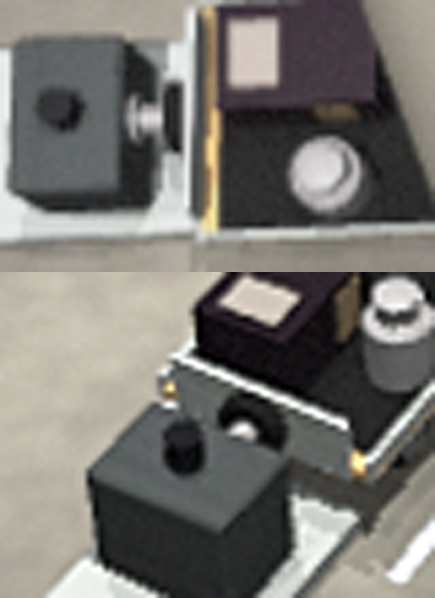

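The buffer head's left edge moved from 173 to about 164, which is roughly 4 mm in and agrees with the TCP travel since contact. Two more mm to go.

Emit:
play_rows(plan="0 -0.5 0 0 0 0 1; 0 -1 0 0 0 0 1; 0 -1.5 0 0 0 0 1; 0 -2 0 0 0 0 1; 0 -2 0 0 0 0 1")

```text
time: 11.85
eef_pos: [0.4985, 0.0753, 0.0966]
tool_rot: [[0.001, 0.031, -1.0], [-0.002, -1.0, -0.031], [-1.0, 0.002, -0.001]]
contact_force: [1.5, -4.1, 7.3]
gripper_width: 0.0103
```

```bash
python3 look.py 13; python3 - <<'E'
import cv2,numpy as np
for n in ['t9','t10','t11','t12','t13']:
    im=cv2.imread(f'pics/{n}.png').astype(int).sum(2)
    print(n,im[246:249,192:212].mean(0).astype(int))
E
```

```text
t 11.85 caddy dock [ 0.0233 -0.0004] dth -0.12 F dock -4.14 [ 1.5 -4.1  7.3] T [-0.89 -0.21  0.  ]
t9 [205 365 519 433 573 574 576 567 545 408 135 134 136  98  73 227 573 683
 232 253]
t10 [200 366 520 432 570 570 574 566 543 408 139 135 135 139 394 689 221 248
 353 587]
t11 [207 365 519 434 572 570 577 566 536 316 135 134 184 440 689 224 243 361
 589 563]
t12 [209 366 518 431 576 573 579 540 131 139 138 331 687 442 237 262 397 568
 331 110]
t13 [202 366 520 434 573 569 544 149 136 139 329 688 528 231 254 390 569 332
 106  95]
```

View pics/t13.png

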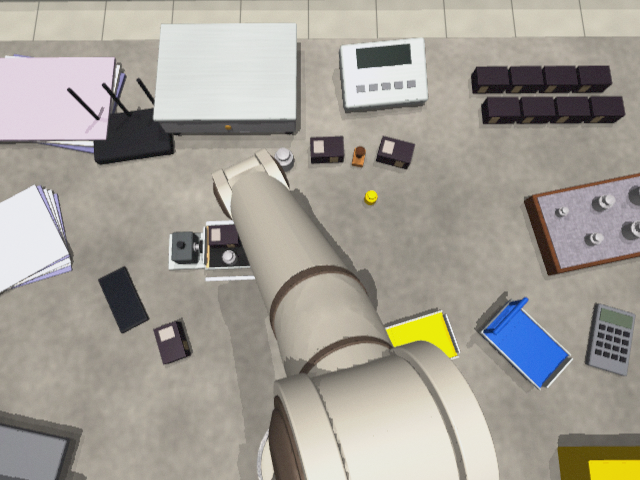

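View pics/s13.png

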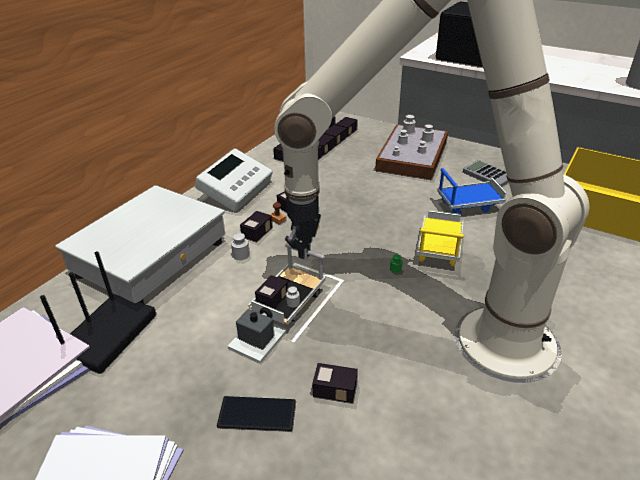

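The head edge shift is about 2.65 px, or 6.3 mm; the TCP gives 6.1 mm. I'll relax the 1.6 mm of arm preload, then open.

Emit:
play_rows(plan="0 0.7 0 0 0 0 1; 0 1.4 0 0 0 0 1; 0 1.4 0 0 0 0 1")

```text
time: 12.25
eef_pos: [0.4985, 0.0753, 0.0966]
tool_rot: [[0.001, 0.032, -0.999], [-0.0, -0.999, -0.032], [-1.0, 0.0, -0.001]]
contact_force: [1.0, -1.0, 6.2]
gripper_width: 0.0096
```

Emit:
play_rows(plan="0 0 0 0 0 0 0.6; 0 0 0 0 0 0 0.2; 0 0 0 0 0 0 -0.3; 0 0 0 0 0 0 -1; 0 0 0 0 0 0 -1")

```text
time: 12.75
eef_pos: [0.4977, 0.0757, 0.0959]
tool_rot: [[-0.001, 0.033, -0.999], [-0.0, -0.999, -0.033], [-1.0, -0.0, 0.001]]
contact_force: [0.1, -0.3, -0.5]
gripper_width: 0.0744
```

Emit:
play_rows(plan="0 0 0 0 0 0 -1; 0 0 0 0 0 0 -1; 0 0 0 0 0 0 -1")

```text
time: 13.05
eef_pos: [0.498, 0.0757, 0.0962]
tool_rot: [[0.0, 0.032, -0.999], [-0.0, -0.999, -0.032], [-1.0, 0.0, -0.0]]
contact_force: [-0.2, -0.3, 0.4]
gripper_width: 0.0856
```

```bash
python3 look.py 14; python3 - <<'E'
from h import *
f=grab('wrist','w14')
im=cv2.imread('pics/t14.png').astype(int).sum(2); print(im[246:249,192:212].mean(0).astype(int))
E
```

```text
t 13.05 caddy dock [0.0237 0.0002] dth -0.04 F dock -0.32 [-0.2 -0.3  0.4] T [-0.03  0.01 -0.03]
[208 366 517 433 572 571 545 141 140 143 332 690 532 232 248 372 569 336
 101  93]
```

View pics/w14.png

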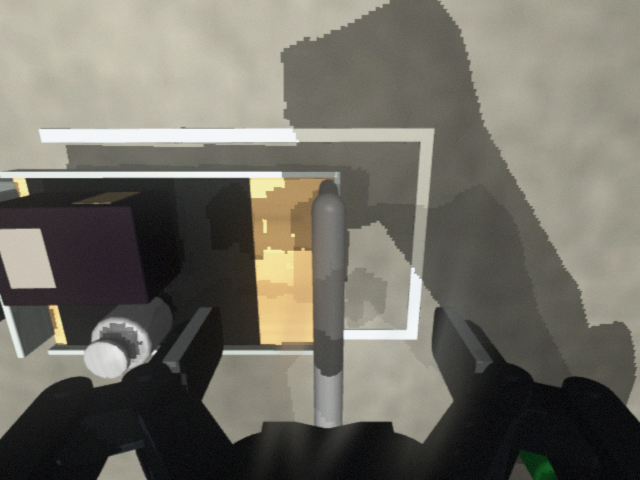

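The fingers are open with the bar free between them at (328,310), and the weight and carton are standing. The buffer edge has not changed. Lifting straight up.

Emit:
play_rows(plan="-10 0 0 0 0 0 -1; -30 0 0 0 0 0 -1; -70 0 0 0 0 0 -1; -115 0 0 0 0 0 -1; -150 0 0 0 0 0 -1")

```text
time: 13.7
eef_pos: [0.4984, 0.0762, 0.2494]
tool_rot: [[0.002, 0.033, -0.999], [0.0, -0.999, -0.033], [-1.0, -0.0, -0.002]]
contact_force: [0.6, -0.4, 0.1]
gripper_width: 0.0851
```

Emit:
play_rows(plan="0 40 0 0 0 0 -1; 0 90 0 0 0 0 -1; 0 130 0 0 0 0 -1; 0 130 0 0 0 0 -1; 0 130 0 0 0 0 -1")

```text
time: 14.2
eef_pos: [0.5021, -0.0552, 0.2467]
tool_rot: [[0.0, 0.03, -1.0], [0.0, -1.0, -0.03], [-1.0, -0.0, -0.0]]
contact_force: [1.1, 0.1, 0.2]
gripper_width: 0.0849
```

```bash
python3 look.py 15; python3 - <<'E'
from path import *
st=env.sense(); f=grab('wrist','w15')
im=cv2.imread('pics/t15.png'); print(im.astype(int).sum(2)[246:249,192:212].mean(0).astype(int))
t=cv2.resize(im[200:300,160:320],None,fx=4,fy=4,interpolation=cv2.INTER_CUBIC)
s=cv2.resize(cv2.imread('pics/s15.png')[230:365,210:350],(640,600),interpolation=cv2.INTER_CUBIC)
cv2.imwrite('pics/b15.png',s); cv2.imwrite('pics/c15.png',t)
E
```

```text
t 14.2 caddy dock [-0.1073  0.0002] dth -0.21 F dock 0.08 [1.1 0.1 0.2] T [ 0.02 -0.02  0.01]
[191 353 488 413 546 545 516 132 127 127 317 673 508 222 235 357 544 319
 102  92]
```

View pics/b15.png

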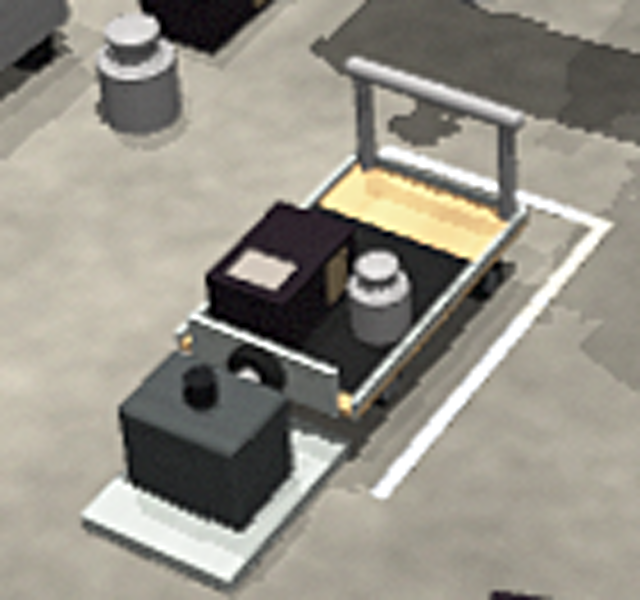

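View pics/c15.png

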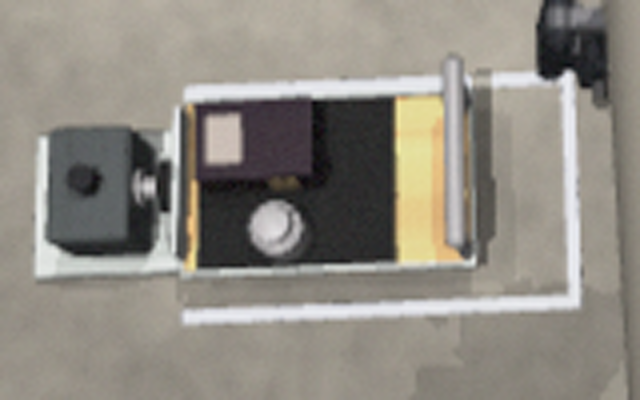

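View pics/w15.png

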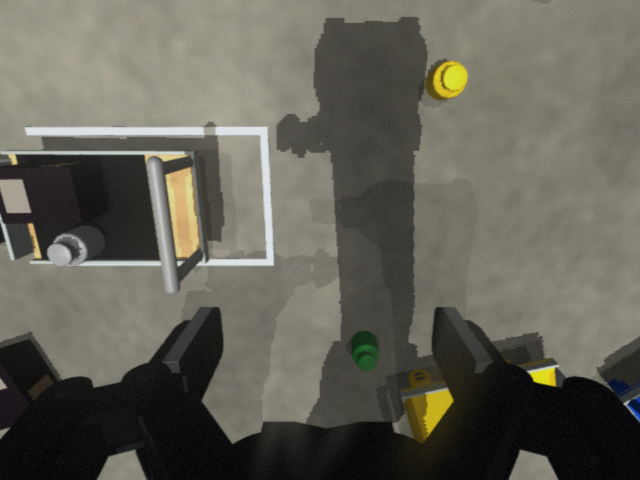

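```bash
python3 - <<'E'
from path import *
f=env.grab_frame('top')
q=lambda u,v:(160+(u+.5)/4-.5,200+(v+.5)/4-.5)
for nm,(p1,p2),z in [('bar',((453,58),(457,246)),.118),('rearrail',((468,80),(474,266)),.045)]:
    a=ray(f,*q(*p1),z)[:2];b=ray(f,*q(*p2),z)[:2];d=a-b
    print(nm,np.linalg.norm(d).round(4),todock((a+b)/2).round(4),'dheading',round(np.degrees(np.arctan2(d[1],d[0]))+90-HD,2))
a=ray(f,*q(474,266),.045)[:2];b=ray(f,*q(187,269),.045)[:2];d=b-a;print('left rail dheading',np.degrees(np.arctan2(d[1],d[0]))-HD,todock((a+b)/2))
E
```

```text
bar 0.109 [-0.0606  0.0005] dheading 0.03
rearrail 0.1153 [-0.0635 -0.0029] dheading 0.54
left rail dheading -1.7501597505222293 [0.02184558 0.05210937]
```

```bash
python3 -c "
from station import env
print(env.job_done(), env.sense()['time'])"
```

```text
the job is handed in; nothing more can be done
the job is handed in; nothing more can be done
```

The caddy is parked in the lane with its nose pressed on the buffer, and I handed the job in at about 14.4 s of the 64 s allowed. The hand-in gave no verdict, so what follows rests on my own checks.

I gripped the push bar at its middle and rolled the caddy about 30 mm straight. I then steered it along a smooth curve onto the lane's centre line and crept forward until the force reading showed contact. After pressing the buffer in, I eased off the arm's forward force, opened the fingers, lifted straight up and backed away.

**Last checks:**
- **Buffer:** it is about 6.3 mm in by the camera and 6.1 mm by tool travel after contact. The force was 4–5 N, and the buffer did not move on release.
- **Caddy position:** its centre is at about x = +22 mm in the dock's frame, with y within about 3 mm of the centre line.
- **Heading:** it is within about 2 degrees of the lane. The separate readings disagreed a little: +0.0, +0.5 and −1.8 degrees.
- **Load and surroundings:** the carton and the weight are still standing on the deck. The bystanders look unmoved in the pictures, and the gripper is clear of everything.
- **Castors:** I could not measure their angles directly. The left one looked trailed in the side view, and the last 60 mm or so of rolling was straight; the right one was hidden from view.
- **Calibration:** during the drive, the nose appeared 2–3 mm behind where I predicted it in the top view. I allowed for this by feeling for the buffer.

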